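Open the medicine safe with its override key

TASK

The keypad of the medicine safe on the worktop has gone dead, so work its override lock for me: slide the keyhole cover all the way open, take the round-headed key from the wooden key block, push it fully home in the lock (the pins are sticky, so give it a wiggle) and turn it a quarter turn clockwise, up to the stop. The lock springs back, so finish still gripping the key and holding it turned, fully home, so that I can lift the lid. Leave the square-headed key in its block and do not knock the mug, canister or pill bottle.

Things in the scene. Friction and masses are not known exactly. Their poses are not given: they have to be found in the camera images.
- safe: Grey steel medicine safe fixed to the worktop, 240 (x) x 300 (y) x 100 mm high, origin at the centre of its underside, z up, x away from the robot at yaw 0. On its lid (100 mm up): the lock with its sliding cover, and a black keypad 100 x 72 mm, 7 mm high, centred 98 mm to the safe's -y.
- keyhole (a point): Centre of the round brass face (26 mm across) of the lock, 101 mm above the worktop, at x -30, y -10 mm on the safe; axes as the safe's. The lock's axis is vertical. Its slot is 11.6 x 5.4 mm and 34 mm deep, with a 45-degree bevel 3 mm wide round the mouth; with the lock at 0 its long side lies along the safe's x. A fully home key has its shoulder on this face, its tip 30 mm below.
- plug (a joint): Turn of the lock, rad: 0 at rest, 1.571 at the stop, growing clockwise seen from above. A spring turns it back (0.02 N m at rest, 0.07 at the stop); the key has 0.14 rad of play in the slot, so the hand turns that much further. Three gummed pins reach into the slot from its narrow ends 10, 16, 22 mm down: pushed straight they take up to 30 N, rocked 1 mm to and fro along the slot 5 to 15 N.
- cover (a joint): Travel of the keyhole cover, m: 0 closed, 0.050 fully open, towards the safe's +y. Steel plate 46 (x) x 44 (y) mm, centred over the keyhole when at 0, its top 4 mm above the lid; it runs between two rails 4 mm high and stays where it is left (friction 1.5 N).
- cover_rib (a point): Middle of the top of the cover's thumb rib, which stands 13 mm above the plate and 17 mm above the lid, 10 mm thick along the slide (safe's y), 26 mm long across it; moves with the cover, 14 mm to the safe's +y of the cover's centre.
- block: Wooden key block fixed to the worktop, 50 (x) x 130 (y) x 50 mm high, origin at the centre of its underside; two key slots in its top at y -30 and +30 mm.
- safe_key: The safe's key, upright in one slot of the block, blade down, shoulder on the block's top, 0.8 mm of play each side. Steel, black plastic head, 64 mm long, 30 g. Origin at the blade tip, z to the head, y along the blade's width, x its thickness. Blade 10 x 4 mm, 30 mm long, tapering over the last 9 mm; shoulder 14 x 6 mm from 30 to 36 mm. It fits the lock either way round.
- key_head (a point): Centre of the safe key's head, a round disc 28 mm across and 9 mm thick, 50 mm from the blade tip; axes as the key's, so the disc's flat faces look along x. Fully home it is 20 mm above the lock's face.
- other_key: Another key in the other slot of the block, alike but with a square head 24 x 24 x 9 mm (36 to 60 mm from the tip); origin and axes as the safe's key. To be left where it is.
- canister: White ceramic storage canister with a wooden lid, 92 mm across, 104 mm high, origin at the centre of its underside.
- mug: White mug, 82 mm across, 88 mm high, handle to its +y; origin at the centre of its underside.
- pill_bottle: Small amber pill bottle, 44 mm across, 75 mm high, origin at the centre of its underside.

How it is judged:
By the outcome, as a careful person would: the job done as asked, in the order asked, and still so for the second after the job is handed in, while the arm keeps its last pose, push and grip.
It also fails if it takes over 67 s, if anything falls off the work surface, if the arm or the gripper's body presses on something with over 40 N, if the wrist force passes 120 N, or if a joint passes its speed limit or range.

ROBOT

A 7-joint arm with a two-finger parallel gripper is mounted at the origin on the work surface. World frame = base frame: x ahead of the robot, y to its left, z up, the work surface at z = 0. Lengths are in m, angles in rad, forces in N, time in s.
With the tool pointing down it reaches from about 0.425 to 0.875 m from the base axis. Payload 8.4 kg.
Tool frame: the origin (TCP) lies at the very end of the fingers, on their centre line; the grasp point (between the pads) lies 19 mm behind it; z points along the fingers, y is the direction in which the jaws open and shut (so a half turn about z gives the same grasp; the last joint's range is limited). The gripper opens to 85 mm and grips with 20 to 120 N. Pads are 22 mm wide; open, the fingers measure 114 mm over their backs; the gripper's body (76 mm by 85 mm) begins 54 mm behind the grasp point. The pads swing forward as they close: fully open they stand 13 mm farther back than shut.
Start: joints at [-1.222, 0.333, 0.04, 1.465, -0.013, 1.343, -0.059], TCP at [0.281, 0.586, 0.207] pointing down, gripper open.
Joint ranges: [-2.58, 2.58], [-0.38, 2.09], [-1.3, 1.39], [0.25, 2.4], [-1.5, 4.64], [0.08, 2.09], [-2.65, 2.65]. Speed limits (rad/s): [2.22, 2.22, 2.79, 2.79, 3.14, 3.14, 3.14].

INTERFACE

Orientations are given as a unit quaternion [w, x, y, z].
In Python, from plant import manip, viewer, close_job gives the robot as it stands. The module is installed in compiled form; this text tells all that it offers.
- The arm moves only by the tool servo_tool, never from a script. Its argument "rows" is a list that holds one entry, the list of rows, each a list of 4 numbers: the shift along the tool's x, y, z as a fraction of full scale, then the turn about the tool's z as a fraction of full scale. In form: [[[tx, ty, tz, turn], ...]]. A call has 1 to 12 rows; each row is the pose to reach, as a shift and turn from the pose commanded when the call began, along the tool's axes at that moment; what a row does not reach only later rows make up. Full scale, the value 1, is 0.5 m for a shift and 120 degrees for a turn. A row lasts 1/10 s, in which the tool goes at most 50 mm and 8.59 degrees, less where a joint would pass 70% of its speed; a pose out of reach is approached as far as the arm can. A call with a number of a shift or a turn outside -1 to 1 is refused whole. A call with a gripper value outside its range is refused whole. "claw" is the opening, from -1 (shut) to 1 (fully open), so that 0 is half open, set as the call begins (left out, the last holds). The fingers move at their own pace and stop on an object; the grip force is fixed at half the most. Time passes only in rows, so rows that repeat a pose let the fingers close. It gives the time, the measured TCP pose, the force and the opening at its end, in the units of the state.
- manip.get_obs(): the state, without advancing time (a new reading comes with each control period).
- viewer.grab_frame(name): name is "scene" or "top" or "wrist"; returns a dict with "image" (384x512x3 uint8, red, green, blue), "mtx" (3x3 intrinsics, pixels), "camera_from_world" (4x4, takes a point from world to camera coordinates). Camera axes: x right, y down, z forward; pixel columns grow to the right and rows downward; lengths in m; the calibration is good to about 2 mm. A picture is of the moment at which its call begins. There is no depth.
- close_job(): hands the job in, once; it reports no verdict.
The state is a dict: "clock": time; "joint_pos": joint angles; "dq": joint speeds; "joint_torque": joint torques, N m; "tool_pos": TCP position; "tcp_rot": TCP orientation; "force": force on the tool from outside, world axes, zero at the start; "torque": the same for the moment, N m; "gripper_width": finger opening in m.
Only numpy, scipy, OpenCV 4.12 (cv2) and the standard library are available. Lean on these libraries where they do the work, as an engineer would, in place of code of your own. Each camera call takes 0.05 s, during which the arm holds its last target. There are 200 camera calls.

## Working session

There is one attempt and no reset: what is moved stays moved. The work goes in short steps, Python scripts to look and compute and a tool call to move; the robot and the scene stay as the last step left them, time stands still between calls to the robot, and variables do not carry over. Pictures are saved under pics/ and viewed, about 8 in all and at most 12, crops included, and the job is handed in when it is done.

Besides the shell and the picture viewer there is one more tool, called by a JSON object that holds its "name" and its "arguments", one argument or row to a line. servo_tool: Moves the arm, as the interface text tells. Its arguments: {"type":"object","properties":{"rows":{"type":"array","items":{"type":"array","items":{"type":"array","items":{"type":"number","minimum":-1,"maximum":1}}}},"claw":{"type":"number"}},"required":["rows"]}

```bash
mkdir -p pics
python3 - <<'E'
from plant import manip, viewer
import cv2,numpy as np
o=manip.get_obs();print({k:np.round(v,4) for k,v in o.items()})
ims=[]
for n in("scene","top"):
    f=viewer.grab_frame(n);np.savez(n+"0.npz",**f);cv2.imwrite(f"pics/{n}0.png",f["image"][:,:,::-1]);print(n,f["mtx"],f["camera_from_world"].round(3))
E
```

```text
{'clock': np.float64(0.0), 'joint_pos': array([-1.2222,  0.3339,  0.0398,  1.4663, -0.0134,  1.3433, -0.0585]), 'dq': array([ 0.0003, -0.0003, -0.0009,  0.0005,  0.0009, -0.0029,  0.001 ]), 'joint_torque': array([-5.00000e-04, -6.58547e+01,  1.36540e+00, -4.05567e+01,
        1.68000e-02,  1.24000e-02,  0.00000e+00]), 'tool_pos': array([0.2812, 0.5854, 0.2057]), 'tcp_rot': array([-1.00e-04,  2.22e-01,  9.75e-01, -8.00e-04]), 'force': array([ 0.2556,  0.1295, -0.0599]), 'torque': array([ 0.0018,  0.0268, -0.0247]), 'gripper_width': np.float64(0.0853)}
scene [[417.06269327   0.         256.57923831]
 [  0.         417.06269327 193.53220356]
 [  0.           0.           1.        ]] [[-0.427  0.904  0.019  0.343]
 [ 0.648  0.321 -0.691 -0.306]
 [-0.631 -0.283 -0.722  1.613]
 [ 0.     0.     0.     1.   ]]
top [[470.19428221   0.         265.66879944]
 [  0.         470.19428221 193.77200796]
 [  0.           0.           1.        ]] [[ 0.023 -1.     0.002 -0.094]
 [-0.985 -0.023 -0.172  0.639]
 [ 0.172  0.002 -0.985  1.412]
 [ 0.     0.     0.     1.   ]]
```

View pics/scene0.png

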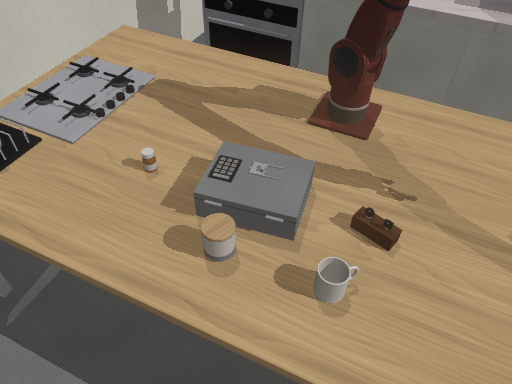

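View pics/top0.png

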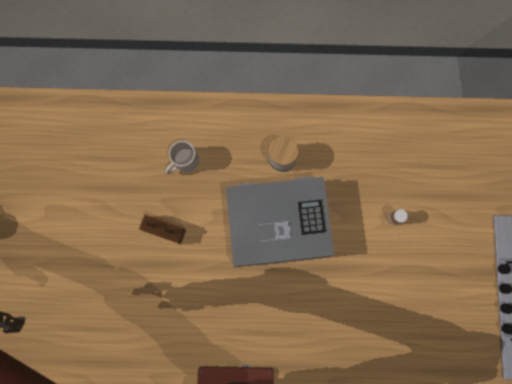

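The scene view shows the safe (lid corners about (225,147), (314,160)), the block at about (376,228) and the lock cover at about (262,169). In the top view the block is at (162,228), the cover at (282,230) and the arm is out of the way at left.

```bash
cat > h.py <<'E'
import numpy as np,cv2
from plant import manip,viewer
def grab(n,tag):
    f=viewer.grab_frame(n);np.savez(tag+".npz",**f);return f
def ray(f,uv,z):
    uv=np.atleast_2d(uv).astype(float);K=f["mtx"];T=f["camera_from_world"];R=T[:3,:3];c=-R.T@T[:3,3]
    d=(R.T@np.linalg.inv(K)@np.c_[uv,np.ones(len(uv))].T).T
    return c+d*((z-c[2])/d[:,2])[:,None]
def proj(f,p):
    p=np.atleast_2d(p);T=f["camera_from_world"];q=(T[:3,:3]@p.T).T+T[:3,3];q=(f["mtx"]@q.T).T;return q[:,:2]/q[:,2:]
def crop(f,c,r,s,name):
    x,y=map(int,c);im=f["image"][max(y-r[1],0):y+r[1],max(x-r[0],0):x+r[0],::-1]
    cv2.imwrite("pics/"+name,cv2.resize(im,None,fx=s,fy=s,interpolation=cv2.INTER_CUBIC))
def blob(m,near):
    n,l,st,c=cv2.connectedComponentsWithStats(m.astype(np.uint8));i=l[near[1],near[0]];return l==i
def rect(m):
    cs=max(cv2.findContours(m.astype(np.uint8),0,1)[0],key=cv2.contourArea);return cv2.minAreaRect(cs),cs
E
python3 - <<'E'
from h import *
f=dict(np.load("top0.npz"))
hsv=cv2.cvtColor(f["image"],cv2.COLOR_RGB2HSV)
for uv in [(250,210),(240,250),(162,228),(150,240),(345,220)]:print(uv,hsv[uv[1],uv[0]])
g=(hsv[...,1]<60);g=cv2.morphologyEx(g.astype(np.uint8),cv2.MORPH_CLOSE,np.ones((15,15)))
m=blob(g,(250,210));r,cs=rect(m);b=cv2.boxPoints(r);print("safe",r,b);P=ray(f,b,.1);print(P.round(4),P.mean(0))
print(np.linalg.norm(P-np.roll(P,1,0),axis=1))
d=(hsv[...,2]<75);m=blob(d,(162,228));r,cs=rect(m);b=cv2.boxPoints(r);print("block",r);P=ray(f,b,.05);print(P.round(4),P.mean(0));print(np.linalg.norm(P-np.roll(P,1,0),axis=1))
a=f["image"][190:275,125:345,::-1];cv2.imwrite("pics/c1.png",cv2.resize(a,None,fx=3.6,fy=3.6,interpolation=cv2.INTER_CUBIC))
E
```

```text
(250, 210) [150   3 102]
(240, 250) [60  3 98]
(162, 228) [ 13 159  69]
(150, 240) [ 16 121 162]
(345, 220) [ 15 116 112]
safe ((277.47442626953125, 209.479736328125), (104.22795867919922, 100.94774627685547), 83.36748504638672) [[221.31914 163.54431]
 [321.5913  151.88477]
 [333.6297  255.41516]
 [233.35754 267.0747 ]]
[[ 0.7241  0.0588  0.1   ]
 [ 0.7682 -0.2479  0.1   ]
 [ 0.4531 -0.2844  0.1   ]
 [ 0.412   0.011   0.1   ]] [ 0.58934921 -0.1156379   0.1       ]
[0.31572684 0.30990043 0.31729023 0.29824998]
block ((163.13470458984375, 229.7200469970703), (42.39524841308594, 14.215700149536133), 17.927919387817383)
[[0.5195 0.3044 0.05  ]
 [0.5619 0.2937 0.05  ]
 [0.5242 0.1663 0.05  ]
 [0.4823 0.1776 0.05  ]] [0.52195652 0.23548512 0.05      ]
[0.13216301 0.04367971 0.13282986 0.04345629]
```

View pics/c1.png

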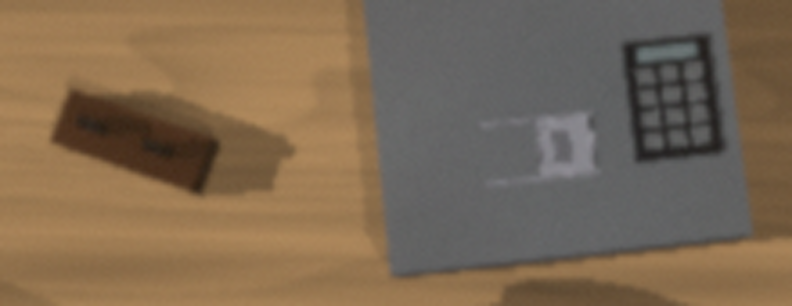

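The crop shows the keypad corners at (625,42), (708,35), (722,152), (640,160), the cover centred near (567,145) with rails to its left (+y), and both keys lying along the block's length.

Run:
```python
from h import *
f=dict(np.load("top0.npz"));s=lambda a:np.array(a)/3.6-.36+[125,190]
k=ray(f,s([(625,42),(708,35),(722,152),(640,160)]),.107);c=k.mean(0)
e=(k[0]-k[3]+k[1]-k[2])[:2];yaw=np.arctan2(e[1],e[0])
co=ray(f,s([(393,275),(750,234)]),.1);e2=co[0]-co[1];print("yaws",yaw,np.arctan2(-e2[0],e2[1]),k.round(3),co)
R=lambda y:np.array([[np.cos(y),-np.sin(y)],[np.sin(y),np.cos(y)]])
cov=ray(f,s((567,145)),.104)[0];print("cover centre",cov,"pad c",c, "slot offset in safe",R(yaw).T@(cov-c)[:2])
for n in ("top",):
  f=dict(np.load(n+"0.npz"));print(ray(f,s([(95,123),(157,148)]),.05))
w=grab("wrist","w0");o=manip.get_obs();T=w["camera_from_world"];cw=-T[:3,:3].T@T[:3,3];from scipy.spatial.transform import Rotation as Ro
q=o["tcp_rot"];Rt=Ro.from_quat([*q[1:],q[0]]).as_matrix();print("cam in tool",Rt.T@(cw-o["tool_pos"]),"\n",(Rt.T@T[:3,:3].T).round(3),w["mtx"],"\n",Rt.round(3))
```

```text
yaws 0.12871618759086298 0.13665126886809478 [[ 0.612 -0.177  0.107]
 [ 0.619 -0.247  0.107]
 [ 0.522 -0.258  0.107]
 [ 0.513 -0.191  0.107]] [[ 0.41509435  0.00975418  0.1       ]
 [ 0.4552824  -0.282505    0.1       ]]
cover centre [ 0.52464206 -0.13065511  0.104     ] pad c [ 0.5664065 -0.218375   0.107    ] slot offset in safe [-0.03015913  0.09235516]
[[0.53931058 0.27395445 0.05      ]
 [0.51904432 0.21935374 0.05      ]]
cam in tool [ 8.32323914e-02 -8.89683211e-05 -1.66978474e-01] 
 [[ 0.    -0.945 -0.326]
 [ 1.     0.001 -0.   ]
 [ 0.001 -0.326  0.945]] [[315.90295029   0.         253.98018727]
 [  0.         315.90295029 190.69609292]
 [  0.           0.           1.        ]] 
 [[-0.901  0.433 -0.001]
 [ 0.433  0.901 -0.001]
 [-0.    -0.001 -1.   ]]
```

{"name": "servo_tool", "arguments": {
  "rows": [
    [[-0.9,-0.9,-0.02,0.473],[-0.9,-0.9,-0.02,0.473],[-0.9,-0.9,-0.02,0.473],[-0.9,-0.9,-0.02,0.473],[-0.9,-0.9,-0.02,0.473],[-0.9,-0.9,-0.02,0.473],[-0.9,-0.9,-0.02,0.473],[-0.9,-0.9,-0.02,0.473],[-0.9,-0.9,-0.02,0.473],[-0.9,-0.9,-0.02,0.473],[-0.9,-0.9,-0.02,0.473],[-0.9,-0.9,-0.02,0.473]]
  ],
  "claw": -1
}}

```text
clock: 1.35
tool_pos: [0.4802, 0.0177, 0.2162]
tcp_rot: [-0.0, 0.659, 0.752, 0.0]
force: [0.7, 1.5, -0.3]
gripper_width: -0.0003
```

{"name": "servo_tool", "arguments": {
  "rows": [
    [[-0.238,0.035,0,0],[-0.238,0.035,0,0],[-0.238,0.035,0,0],[-0.238,0.035,0,0],[-0.238,0.035,0,0]]
  ]
}}

```text
clock: 1.85
tool_pos: [0.513, -0.0955, 0.2158]
tcp_rot: [-0.0, 0.659, 0.752, -0.0]
force: [0.2, 0.8, -0.6]
gripper_width: 0.0002
```

Run:
```python
from h import *
f=grab("wrist","w1");cv2.imwrite("pics/w1.png",f["image"][:,:,::-1]);o=manip.get_obs();print(o["tool_pos"],o["dq"].round(3))
print(proj(f,[[.5246,-.1307,.104],[*o["tool_pos"]]]))
```

```text
[ 0.51294787 -0.0946433   0.21575423] [-0.014 -0.007 -0.014  0.003  0.    -0.002  0.001]
[[260.72502834 214.2002106 ]
 [253.34108498 231.09781876]]
```

View pics/w1.png

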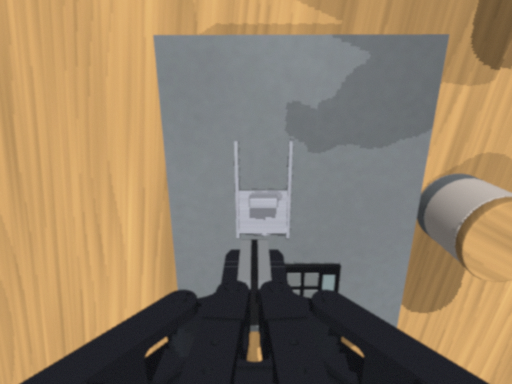

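Wrist view: the safe's far (+y) edge is row 36, from column 155 to 447. The cover plate spans columns 238–290 and rows 190–237, the rib is at about (263,203), and the rails run up-image (+y).

Run:
```python
from h import *
f=dict(np.load("w1.npz"))
hsv=cv2.cvtColor(f["image"],cv2.COLOR_RGB2HSV)
co=ray(f,[(155,36),(447,36)],.1);print(co, np.linalg.norm(co[0]-co[1]));e=co[1]-co[0];yaw=np.arctan2(e[1],e[0]);print("yaw",yaw)
R=np.array([[np.cos(yaw),-np.sin(yaw)],[np.sin(yaw),np.cos(yaw)]])
mid=co.mean(0)[:2];C=mid-R@[0,.15];kh=C+R@[-.03,-.01];print("safe from edge",C,"kh",kh)
p=ray(f,[(238,190),(290,190),(290,235),(238,235)],.104);print("plate",p.mean(0),np.diff(p,axis=0))
# rib centre
print("rib",ray(f,(263,202),.117)); 
crop(f,(263,205),(50,45),7,"w1c.png")
```

```text
[[0.41826445 0.01155413 0.1       ]
 [0.65280926 0.04269976 0.1       ]] 0.23660371522117957
yaw 0.13201944660019116
safe from edge [ 0.55528229 -0.12156777] kh [ 0.52685972 -0.13542984]
plate [ 0.52754232 -0.12911946  0.104     ] [[ 0.04808373  0.00639188  0.        ]
 [ 0.00785767 -0.04601062  0.        ]
 [-0.05056051 -0.00672367  0.        ]]
rib [[ 0.52394856 -0.11311518  0.117     ]]
```

View pics/w1c.png

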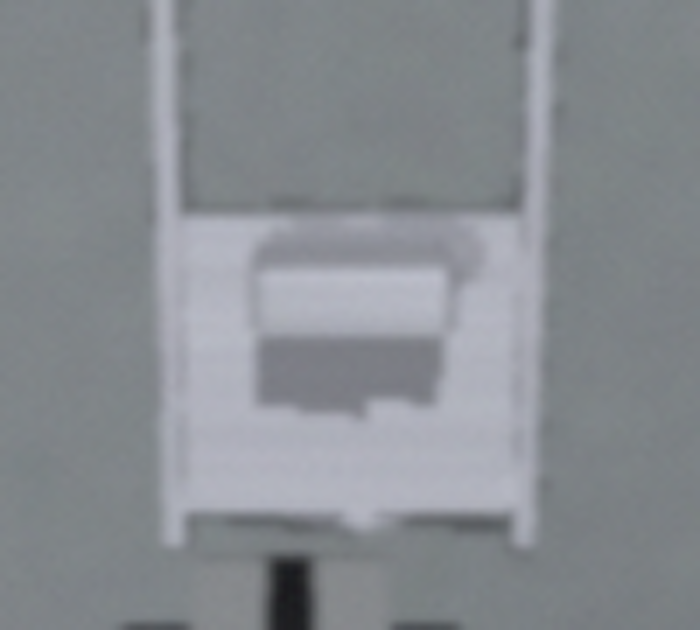

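{"name": "servo_tool", "arguments": {
  "rows": [
    [[-0.099,0.018,0,0],[-0.099,0.018,0.05,0],[-0.099,0.018,0.12,0],[-0.099,0.018,0.18,0],[-0.099,0.018,0.21,0],[-0.099,0.018,0.214,0],[-0.099,0.018,0.214,0],[-0.099,0.018,0.214,0]]
  ]
}}

```text
clock: 2.7
tool_pos: [0.5296, -0.1436, 0.1105]
tcp_rot: [0.001, 0.659, 0.752, 0.001]
force: [0.4, 0.6, -0.1]
gripper_width: 0.0
```

{"name": "servo_tool", "arguments": {
  "rows": [
    [[0.01,0,0,0],[0.02,0,0,0],[0.03,0,0,0],[0.04,0,0,0],[0.052,0,0,0],[0.064,0,0,0],[0.076,0,0,0],[0.088,0,0,0],[0.1,0,0,0],[0.106,0,0,0],[0.11,0,0,0],[0.11,0,0,0]]
  ]
}}

```text
clock: 3.9
tool_pos: [0.5214, -0.089, 0.109]
tcp_rot: [-0.0, 0.659, 0.752, 0.0]
force: [-0.0, -0.3, 0.0]
gripper_width: 0.0001
```

{"name": "servo_tool", "arguments": {
  "rows": [
    [[0.003,0,0,0],[0.006,0,0,0],[0.009,0,0,0],[0.012,0,0,0],[0.014,0,0,0],[0.014,0,0,0]]
  ]
}}

```text
clock: 4.5
tool_pos: [0.5204, -0.0821, 0.1091]
tcp_rot: [-0.0, 0.659, 0.752, 0.0]
force: [-0.3, 0.3, -0.1]
gripper_width: -0.0003
```

{"name": "servo_tool", "arguments": {
  "rows": [
    [[0.003,0,0,0],[0.006,0,0,0],[0.009,0,0,0],[0.012,0,0,0],[0.014,0,0,0],[0.014,0,0,0]]
  ]
}}

```text
clock: 5.1
tool_pos: [0.5195, -0.0751, 0.1091]
tcp_rot: [-0.0, 0.659, 0.752, 0.0]
force: [0.4, 0.4, 0.7]
gripper_width: 0.0003
```

Run:
```python
from h import *
f=grab("wrist","w2");cv2.imwrite("pics/w2.png",f["image"][:,:,::-1]);o=manip.get_obs();print(o["tool_pos"],o["force"],o["torque"])
```

```text
[ 0.5195206  -0.07522858  0.10907242] [ 0.4102818  -0.12297647  0.56959211] [-0.00936055 -0.04973537 -0.01213084]
```

View pics/w2.png

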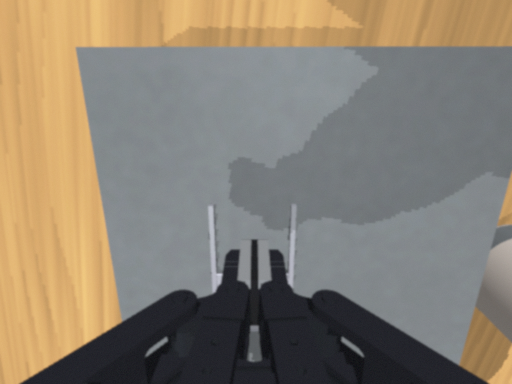

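The fingers hide most of the cover; its leading edge shows near (217,274), with the rails running on to row 206.

Run:
```python
from h import *
f=dict(np.load("w2.npz"));kh=np.array([.5265,-.1285])
u=np.array([-.131,.991])
for uv,z in [((217,274),.104),((288,274),.104),((212,206),.104),((294,206),.104)]:
    p=ray(f,uv,z)[0];print(p.round(4),"along y from kh",u@(p[:2]-kh))
f=dict(np.load("w1.npz"))
for uv,z in [((237,141),.104),((291,141),.104),((264,190.4),.104),((264,233.3),.104),((264,203),.117)]:
    p=ray(f,uv,z)[0];print(p.round(4),"along y from kh",u@(p[:2]-kh))
print(u@(np.array([.5195,-.0752])-kh))
```

```text
[ 0.501  -0.1096  0.104 ] along y from kh 0.022098346312957793
[ 0.5456 -0.1036  0.104 ] along y from kh 0.02215515196365085
[ 0.4937 -0.0638  0.104 ] along y from kh 0.06843857889236675
[ 0.5413 -0.0574  0.104 ] along y from kh 0.06850505997274593
[ 0.494  -0.0638  0.104 ] along y from kh 0.06838709668640552
[ 0.5414 -0.0575  0.104 ] along y from kh 0.06841965257428548
[ 0.5243 -0.1064  0.104 ] along y from kh 0.02216926222729591
[ 0.5306 -0.1504  0.104 ] along y from kh -0.022215800637866233
[ 0.525 -0.114  0.117] along y from kh 0.01461568445392241
0.0537373
```

The cover hasn't moved: its leading edge is still at +22 mm, so the fingers passed over the rib. I'll touch down on the lid here to find where the fingertips really end.

{"name": "servo_tool", "arguments": {
  "rows": [
    [[0,0,0.002,0],[0,0,0.004,0],[0,0,0.006,0],[0,0,0.008,0],[0,0,0.01,0],[0,0,0.012,0],[0,0,0.012,0]]
  ]
}}

```text
clock: 5.85
tool_pos: [0.5194, -0.0753, 0.1029]
tcp_rot: [-0.0, 0.659, 0.752, -0.0]
force: [0.0, 0.2, -0.5]
gripper_width: 0.0001
```

{"name": "servo_tool", "arguments": {
  "rows": [
    [[0,0,0.002,0],[0,0,0.004,0],[0,0,0.006,0],[0,0,0.006,0]]
  ]
}}

```text
clock: 6.25
tool_pos: [0.5194, -0.0753, 0.0999]
tcp_rot: [-0.0, 0.659, 0.752, -0.0]
force: [-0.4, 0.7, 0.8]
gripper_width: 0.0001
```

{"name": "servo_tool", "arguments": {
  "rows": [
    [[0,0,0.002,0],[0,0,0.004,0],[0,0,0.006,0],[0,0,0.006,0]]
  ]
}}

```text
clock: 6.65
tool_pos: [0.5194, -0.0753, 0.0969]
tcp_rot: [-0.0, 0.659, 0.752, -0.0]
force: [1.0, 0.4, -0.2]
gripper_width: 0.0001
```

{"name": "servo_tool", "arguments": {
  "rows": [
    [[0,0,0.002,0],[0,0,0.004,0],[0,0,0.006,0],[0,0,0.006,0]]
  ]
}}

```text
clock: 7.05
tool_pos: [0.5194, -0.0753, 0.0939]
tcp_rot: [-0.0, 0.659, 0.752, -0.0]
force: [0.4, 0.2, 0.6]
gripper_width: 0.0
```

{"name": "servo_tool", "arguments": {
  "rows": [
    [[0,0,0.002,0],[0,0,0.004,0],[0,0,0.006,0],[0,0,0.006,0]]
  ]
}}

```text
clock: 7.45
tool_pos: [0.5194, -0.0753, 0.0909]
tcp_rot: [-0.0, 0.659, 0.752, -0.0]
force: [0.9, 0.2, 0.3]
gripper_width: 0.0001
```

Run:
```python
from h import *
o=manip.get_obs();print(o["tool_pos"],o["force"])
f=grab("scene","s1");crop(f,proj(f,o["tool_pos"])[0],(55,45),7,"s1.png");print(proj(f,o["tool_pos"]))
```

```text
[ 0.51942286 -0.07532501  0.09089862] [0.90135693 0.24620456 0.2808824 ]
[[275.00479021 174.48112461]]
```

View pics/s1.png

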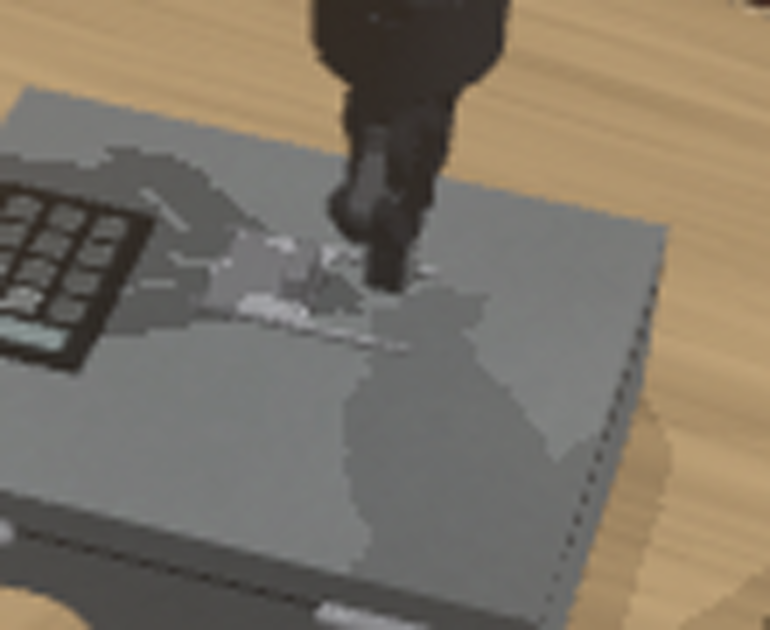

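Scene crop (8th picture): the closed cover and its rib are left of the fingers. The fingertips end at about (275,170.5) px, while the reported TCP projects to row 174.5. So the real tips sit some 12–15 mm above the reported TCP. I'll keep touching down gently.

{"name": "servo_tool", "arguments": {
  "rows": [
    [[0,0,0.002,0],[0,0,0.004,0],[0,0,0.004,0]]
  ]
}}

```text
clock: 7.8
tool_pos: [0.5194, -0.0753, 0.0889]
tcp_rot: [-0.0, 0.659, 0.752, -0.0]
force: [0.9, -0.4, 0.2]
gripper_width: 0.0
```

{"name": "servo_tool", "arguments": {
  "rows": [
    [[0,0,0.002,0],[0,0,0.004,0],[0,0,0.004,0]]
  ]
}}

```text
clock: 8.1
tool_pos: [0.5194, -0.0753, 0.0869]
tcp_rot: [-0.0, 0.659, 0.752, -0.0]
force: [-0.4, 0.2, 0.2]
gripper_width: 0.0001
```

{"name": "servo_tool", "arguments": {
  "rows": [
    [[0,0,0.002,0],[0,0,0.004,0],[0,0,0.004,0]]
  ]
}}

```text
clock: 8.4
tool_pos: [0.5194, -0.0753, 0.0849]
tcp_rot: [-0.0, 0.659, 0.752, -0.0]
force: [0.3, -0.5, -0.1]
gripper_width: 0.0001
```

{"name": "servo_tool", "arguments": {
  "rows": [
    [[0,0,0.002,0],[0,0,0.002,0]]
  ]
}}

```text
clock: 8.6
tool_pos: [0.5194, -0.0753, 0.0839]
tcp_rot: [-0.0, 0.659, 0.752, -0.0]
force: [-0.1, -0.1, -0.1]
gripper_width: -0.0
```

{"name": "servo_tool", "arguments": {
  "rows": [
    [[0,0,0.002,0],[0,0,0.002,0]]
  ]
}}

```text
clock: 8.8
tool_pos: [0.5195, -0.0753, 0.0829]
tcp_rot: [-0.0, 0.659, 0.752, -0.0]
force: [-0.3, 0.3, -0.1]
gripper_width: -0.0002
```

{"name": "servo_tool", "arguments": {
  "rows": [
    [[0,0,0.002,0],[0,0,0.002,0]]
  ]
}}

```text
clock: 9.0
tool_pos: [0.5194, -0.0753, 0.0819]
tcp_rot: [-0.0, 0.659, 0.752, -0.0]
force: [0.2, 0.1, -0.0]
gripper_width: -0.0001
```

Run:
```python
from h import *
o=manip.get_obs();print(o["tool_pos"],o["force"])
f=grab("scene","s2");crop(f,proj(f,o["tool_pos"])[0],(40,36),9,"s2.png");print(proj(f,o["tool_pos"]))
```

```text
[ 0.51944842 -0.07529082  0.08192026] [ 0.19679634  0.14076649 -0.01971406]
[[274.85945026 176.66376005]]
```

{"name": "servo_tool", "arguments": {
  "rows": [
    [[0,0,0.002,0],[0,0,0.002,0]]
  ]
}}

```text
clock: 9.25
tool_pos: [0.5194, -0.0753, 0.0809]
tcp_rot: [-0.0, 0.659, 0.752, -0.0]
force: [0.1, -0.8, -0.4]
gripper_width: 0.0
```

{"name": "servo_tool", "arguments": {
  "rows": [
    [[0,0,0.002,0],[0,0,0.002,0]]
  ]
}}

```text
clock: 9.45
tool_pos: [0.5195, -0.0753, 0.08]
tcp_rot: [-0.0, 0.659, 0.752, -0.0]
force: [-0.1, -0.5, 0.2]
gripper_width: 0.0001
```

View pics/s2.png

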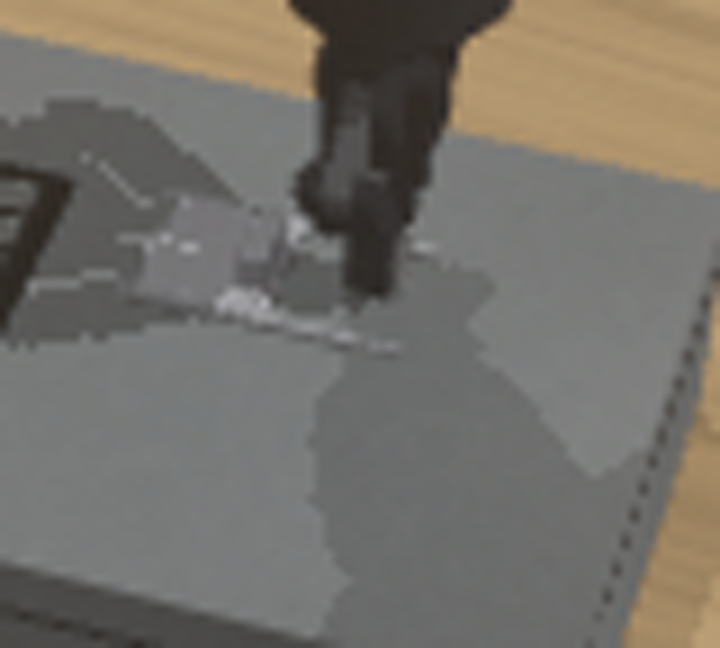

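Second crop (9th picture): the tip is at about (275,173) px, and the TCP at row 176.7. Allowing for finger thickness, the tips are 25–30 mm above the reported TCP, which matches the wrist view. I'll carry on down.

{"name": "servo_tool", "arguments": {
  "rows": [
    [[0,0,0.002,0],[0,0,0.004,0],[0,0,0.004,0]]
  ]
}}

```text
clock: 9.75
tool_pos: [0.5194, -0.0754, 0.0779]
tcp_rot: [-0.0, 0.659, 0.752, -0.0]
force: [-0.1, -0.1, 0.2]
gripper_width: -0.0
```

{"name": "servo_tool", "arguments": {
  "rows": [
    [[0,0,0.002,0],[0,0,0.002,0]]
  ]
}}

```text
clock: 9.95
tool_pos: [0.5194, -0.0753, 0.0769]
tcp_rot: [-0.0, 0.659, 0.752, -0.0]
force: [0.3, -0.2, 0.8]
gripper_width: 0.0001
```

{"name": "servo_tool", "arguments": {
  "rows": [
    [[0,0,0.002,0],[0,0,0.002,0]]
  ]
}}

```text
clock: 10.15
tool_pos: [0.5195, -0.0753, 0.0759]
tcp_rot: [-0.0, 0.659, 0.752, -0.0]
force: [-0.4, -0.4, 0.2]
gripper_width: 0.0002
```

{"name": "servo_tool", "arguments": {
  "rows": [
    [[0,0,0.002,0],[0,0,0.002,0]]
  ]
}}

```text
clock: 10.35
tool_pos: [0.5196, -0.0753, 0.0755]
tcp_rot: [-0.0, 0.659, 0.752, 0.0]
force: [-2.8, 0.7, 6.8]
gripper_width: 0.0
```

{"name": "servo_tool", "arguments": {
  "rows": [
    [[0,0,0.002,0],[0,0,0.002,0]]
  ]
}}

```text
clock: 10.55
tool_pos: [0.5197, -0.0753, 0.0754]
tcp_rot: [-0.0, 0.659, 0.752, 0.0]
force: [-7.4, 1.0, 19.1]
gripper_width: 0.0001
```

Contact at TCP z = 0.0756, so the closed tips really end 24.4 mm behind the reported TCP. Next I rise over the rib, go back and push at the right height.

{"name": "servo_tool", "arguments": {
  "rows": [
    [[0,0,-0.03,0],[0,0,-0.065,0],[-0.03,0,-0.065,0],[-0.08,0,-0.065,0],[-0.13,0,-0.065,0],[-0.136,0,-0.065,0],[-0.136,0,-0.05,0],[-0.136,0,-0.03,0],[-0.136,0,-0.02,0],[-0.136,0,-0.02,0]]
  ]
}}

```text
clock: 11.55
tool_pos: [0.5278, -0.1416, 0.0828]
tcp_rot: [-0.001, 0.658, 0.753, -0.001]
force: [0.1, 0.5, 0.7]
gripper_width: 0.0002
```

{"name": "servo_tool", "arguments": {
  "rows": [
    [[0.01,0,0,0],[0.02,0,0,0],[0.03,0,0,0],[0.04,0,0,0],[0.052,0,0,0],[0.064,0,0,0],[0.076,0,0,0],[0.088,0,0,0],[0.1,0,0,0],[0.106,0,0,0],[0.11,0,0,0],[0.11,0,0,0]]
  ]
}}

```text
clock: 12.75
tool_pos: [0.5211, -0.0878, 0.084]
tcp_rot: [-0.0, 0.659, 0.752, -0.0]
force: [1.0, -0.0, -0.3]
gripper_width: -0.0
```

{"name": "servo_tool", "arguments": {
  "rows": [
    [[0.003,0,0,0],[0.006,0,0,0],[0.009,0,0,0],[0.012,0,0,0],[0.012,0,0,0]]
  ]
}}

```text
clock: 13.25
tool_pos: [0.5207, -0.0858, 0.0841]
tcp_rot: [0.002, 0.66, 0.751, -0.001]
force: [3.6, -13.1, -4.3]
gripper_width: 0.0001
```

{"name": "servo_tool", "arguments": {
  "rows": [
    [[0.002,0,0,0],[0.003,0,0,0],[0.003,0,0,0],[-0.015,0,0,0],[-0.015,0,-0.08,0],[-0.015,0,-0.16,0],[-0.015,0,-0.22,0],[-0.015,0,-0.22,0],[-0.015,0,-0.22,0]]
  ],
  "claw": -1
}}

```text
clock: 14.15
tool_pos: [0.5216, -0.0893, 0.1943]
tcp_rot: [-0.0, 0.659, 0.752, 0.001]
force: [0.3, 0.6, -0.5]
gripper_width: 0.0
```

Run:
```python
from h import *
o=manip.get_obs();print(o["tool_pos"],o["force"],o["joint_pos"].round(3))
f=grab("wrist","w3");c=proj(f,[.5265,-.1285,.101])[0];print(c);crop(f,c+[0,-15],(57,43),7,"w3.png");print((c+[0,-15]).astype(int)-[57,43])
```

```text
[ 0.52161142 -0.08929619  0.19426288] [ 0.29865747  0.56665063 -0.45629493] [-0.644  0.098  0.788  1.808 -0.074  1.265  0.297]
[252.884533   225.52645783]
[195 167]
```

View pics/w3.png

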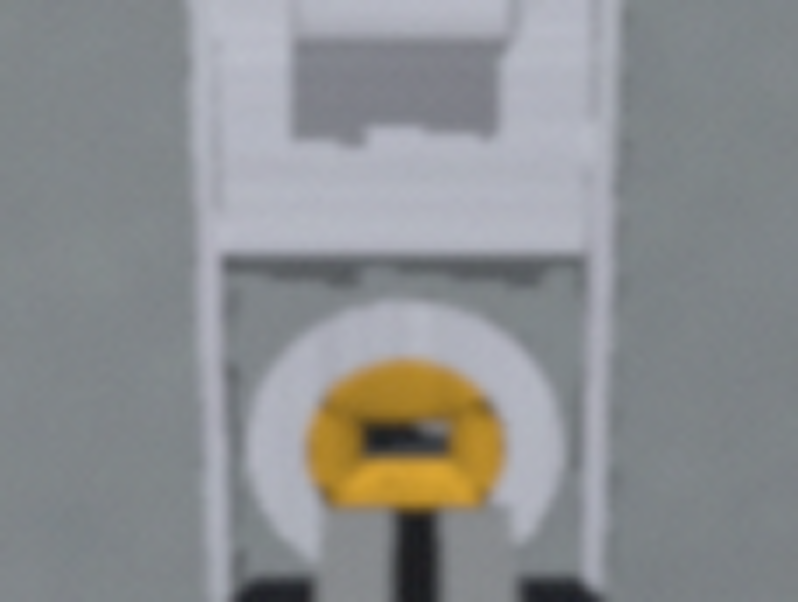

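Wrist crop (10th picture): the cover is open, and the brass face with the dark slot is centred at crop (406,438), just above the fingertips. The plate's trailing edge is at crop row 250.

Run:
```python
from h import *
f=dict(np.load("w3.npz"));s=lambda a:(np.array(a)+.5)/7-.5+[195,167];u=np.array([-.131,.991]);v=np.array([.991,.131])
kh=ray(f,s((406.5,438)),.098)[0];print("kh slot",kh)
a=ray(f,s([(305,446),(505,446)]),.101);print("brass",a.mean(0),np.linalg.norm(a[1]-a[0]));
b=ray(f,s((405,358)),.101)[0];print("brass top -13:",b[:2]-u*.013)
p=ray(f,s((405,250)),.104)[0];print("plate edge minus kh",u@(p-kh)[:2])
r=ray(f,s([(295,38),(510,38)]),.117);print("rib -y top edge minus kh",u@(r.mean(0)-kh)[:2], "expect 59")
sl=ray(f,s([(363,438),(450,438)]),.098);e=sl[1]-sl[0];print(np.linalg.norm(e))
```

```text
kh slot [ 0.52694172 -0.13355728  0.098     ]
brass [ 0.52671656 -0.13327702  0.101     ] 0.02602364097763943
brass top -13: [ 0.52678188 -0.13379484]
plate edge minus kh 0.028760525839495392
rib -y top edge minus kh 0.05975487312385779 expect 59
0.011435866081732094
```

{"name": "servo_tool", "arguments": {
  "rows": [
    [[0.699,0.109,-0.05,0.199],[0.699,0.109,-0.05,0.199],[0.699,0.109,-0.05,0.199],[0.699,0.109,-0.05,0.199],[0.699,0.109,-0.05,0.199],[0.699,0.109,-0.05,0.199],[0.699,0.109,-0.05,0.199],[0.699,0.109,-0.05,0.199],[0.699,0.109,-0.05,0.199],[0.699,0.109,-0.05,0.199],[0.699,0.109,-0.05,0.199],[0.699,0.109,-0.05,0.199]]
  ],
  "claw": 1
}}

```text
clock: 15.4
tool_pos: [0.5296, 0.2621, 0.2189]
tcp_rot: [0.0, 0.801, 0.599, -0.0]
force: [0.2, 0.2, 0.6]
gripper_width: 0.0854
```

Run:
```python
from h import *
o=manip.get_obs();print(o["tool_pos"],o["tcp_rot"],o["gripper_width"],o["joint_pos"].round(3))
f=grab("wrist","w4");c=proj(f,[.522,.2355,.08])[0];print(c);cx,cy=c.astype(int);crop(f,c,(80,60),6,"w4.png");print(cx-80,cy-60)
```

```text
[0.52964949 0.26210674 0.21890802] [ 1.59157581e-06  8.00968493e-01  5.98706469e-01 -1.91907249e-04] 0.08541986504701617 [-1.015  0.223  0.569  1.621 -0.123  1.334 -0.715]
[253.4308154  196.17894202]
173 136
```

View pics/w4.png

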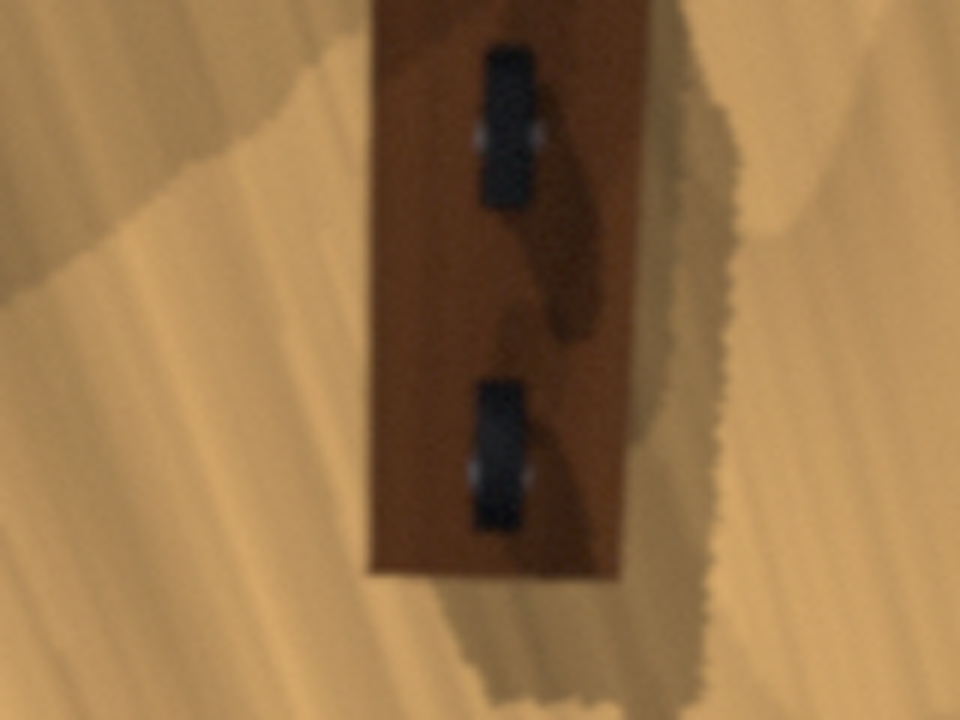

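Run:
```python
from h import *
f=dict(np.load("w4.npz"));s=lambda a:(np.array(a)+.5)/6-.5+[173,136]
S=lambda p:(proj(f,p)-[173,136]+.5)*6-.5
c=ray(f,s([(370,575),(620,578)]),.05);d=(c[1]-c[0])[:2];print("edge",c,np.linalg.norm(d));az=np.arctan2(d[1],d[0]);print("block x az deg",np.degrees(az))
L=ray(f,s([(372,100),(370,540)]),.05);Rr=ray(f,s([(645,100),(622,540)]),.05)
for q in(L,Rr):
    e=(q[0]-q[1])[:2];print("side az-90",np.degrees(np.arctan2(e[1],e[0]))-90)
az=np.radians(-16.4) if abs(np.degrees(az)+16.4)<2 else az
v=np.array([np.cos(az),np.sin(az)]);u=np.array([-v[1],v[0]])
B=c.mean(0)[:2]+.065*u;print("block",B)
t=np.linspace(0,2*np.pi,200)
for y,obs in((.03,(45,210)),(-.03,(380,530))):
    k=B+u*y
    for nm in("round","square"):
        if nm=="round":h,z=14e-3*np.cos(t),.070+14e-3*np.sin(t)
        else:h,z=np.array([-12,12,12,-12])*1e-3,np.array([.056,.056,.08,.08])
        P=np.c_[k+np.outer(h,u),z];q=S(P);print(y,nm,q[:,1].min().round(),q[:,1].max().round(),np.ptp(q[:,1]).round(),"obs",obs,"cols",q[:,0].mean().round())
```

```text
edge [[0.48472065 0.18909807 0.05      ]
 [0.53159212 0.17459006 0.05      ]] 0.04906543700628678
block x az deg -17.198736366116567
side az-90 -17.823683987731442
side az-90 -17.829929817055486
block [0.52650858 0.24419947]
0.03 round 41.0 207.0 166.0 obs (45, 210) cols 496.0
0.03 square 39.0 208.0 169.0 obs (45, 210) cols 496.0
-0.03 round 373.0 529.0 156.0 obs (380, 530) cols 496.0
-0.03 square 362.0 535.0 173.0 obs (380, 530) cols 496.0
```

Run:
```python
from h import *
f=dict(np.load("w4.npz"));s=lambda a:(np.array(a)+.5)/6-.5+[173,136]
S=lambda p:(proj(f,p)-[173,136]+.5)*6-.5
az=np.radians(-17.6);v=np.array([np.cos(az),np.sin(az)]);u=np.array([-v[1],v[0]])
t=np.linspace(0,2*np.pi,200)
k=ray(f,s((499.5,455)),.074)[0][:2]
for i in range(6):
    q=S(np.r_[[np.r_[k+u*.014*np.cos(a),.07+.014*np.sin(a)] for a in t]]);m=(q.min(0)+q.max(0))/2
    k+=ray(f,s((499.5,455)),.07)[0][:2]-ray(f,s(m),.07)[0][:2]
print("key",k,m,np.ptp(q,axis=0)); print(proj(f,np.r_[k,.07]))
k2=k+.06*u;print("other pred",S(np.r_[k2,.068]),"obs ~(509,127)")
R=f["image"];g=cv2.cvtColor(R,cv2.COLOR_RGB2GRAY)
g=cv2.cvtColor(np.load("s2.npz")["image"],cv2.COLOR_RGB2GRAY)[202:236,358:400]
for r in g:print("".join("#" if x<25 else "+" if x<40 else "." for x in r))
```

```text
key [0.51848637 0.21448787] [499.5 455. ] [  3.61698196 155.65384453]
[[255.82641225 211.3820454 ]]
other pred [[507.26730889 126.20161089]] obs ~(509,127)
..........................................
..........................................
..........................................
..........................................
..........................................
..........................................
..........................................
..........................................
..........................................
..........................................
..........................................
..........................................
..........................................
..........................................
..........................................
..........................................
..........................................
..........................................
..........................................
..........................................
..........................................
..........................................
..........................................
...........................+....++........
............................+++.+.........
..............................+++.........
...............................+..........
..........................................
..........................................
..........................................
..........................................
..........................................
..........................................
..........................................
```

Run:
```python
from h import *
f=dict(np.load("scene0.npz"));crop(f,(376,226),(32,24),14,"s0b.png")
f2=dict(np.load("s2.npz"));print(proj(f2,[[.5185,.2145,.07],[.5366,.2717,.068]]))
```

```text
[[369.0537633  211.30301147]
 [387.56895683 223.1237419 ]]
```

View pics/s0b.png

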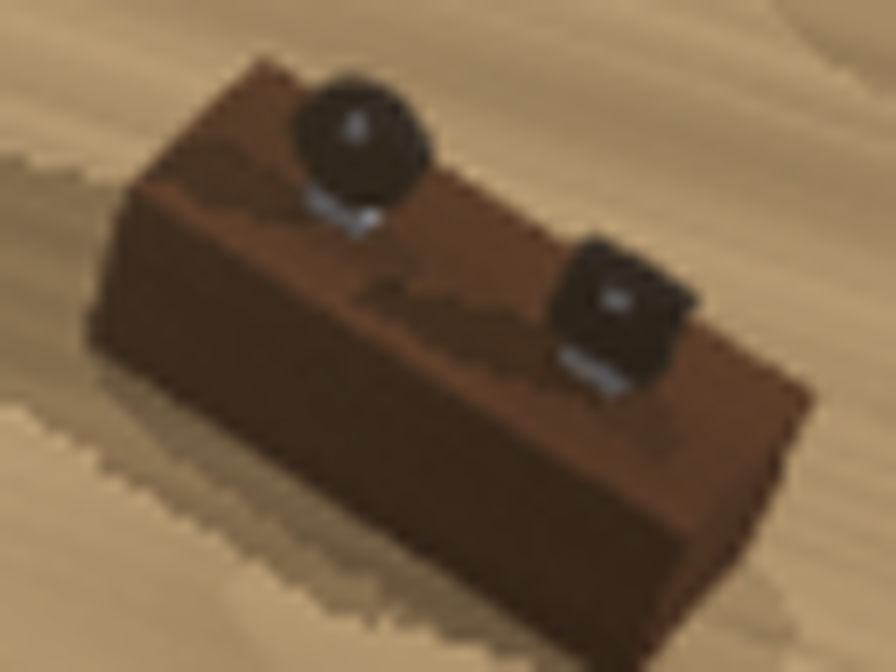

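Crop of the scene view (11th picture): the left head is round (crop (362,140)) and the right one square, so the safe key is the one at (0.5185, 0.2145). Moving down to grasp it.

{"name": "servo_tool", "arguments": {
  "rows": [
    [[-0.098,0.006,0,0.01],[-0.098,0.006,0.05,0.01],[-0.098,0.006,0.13,0.01],[-0.098,0.006,0.21,0.01],[-0.098,0.006,0.29,0.01],[-0.098,0.006,0.34,0.01],[-0.098,0.006,0.365,0.01],[-0.098,0.006,0.375,0.01],[-0.098,0.006,0.375,0.01],[-0.098,0.006,0.375,0.01],[-0.098,0.006,0.375,0.01]]
  ],
  "claw": 0.2
}}

```text
clock: 16.55
tool_pos: [0.5194, 0.2165, 0.0329]
tcp_rot: [-0.0, 0.806, 0.591, 0.001]
force: [0.6, 0.2, 0.8]
gripper_width: 0.0512
```

Run:
```python
from h import *
o=manip.get_obs();print(o["tool_pos"],o["tcp_rot"].round(4),o["force"],o["gripper_width"],o["joint_pos"].round(3))
```

```text
[0.5193591  0.21652613 0.03285647] [-0.      0.8064  0.5913  0.0011] [0.56217728 0.24055854 0.75914787] 0.05120116087213868 [-0.939  0.347  0.552  1.895 -0.22   0.958 -0.592]
```

{"name": "servo_tool", "arguments": {
  "rows": [
    [[-0.004,0,0.002,0],[-0.004,0,0.002,0],[-0.004,0,0.002,0]]
  ]
}}

```text
clock: 16.85
tool_pos: [0.5179, 0.2142, 0.0308]
tcp_rot: [-0.0, 0.806, 0.591, 0.0]
force: [0.9, -0.3, 0.1]
gripper_width: 0.0514
```

{"name": "servo_tool", "arguments": {
  "rows": [
    [[0,0,0,0],[0,0,0,0],[0,0,0,0],[0,0,0,0],[0,0,0,0],[0,0,0,0],[0,0,0,0],[0,0,0,0]]
  ],
  "claw": -1
}}

```text
clock: 17.65
tool_pos: [0.518, 0.2142, 0.0306]
tcp_rot: [0.0, 0.806, 0.591, 0.0]
force: [-0.2, -0.5, 1.8]
gripper_width: 0.0075
```

{"name": "servo_tool", "arguments": {
  "rows": [
    [[0,0,-0.02,0],[0,0,-0.04,0],[0,0,-0.06,0],[0,0,-0.09,0],[0,0,-0.13,0],[0,0,-0.18,0],[0,0,-0.24,0],[0,0,-0.29,0],[0,0,-0.31,0],[0,0,-0.31,0]]
  ]
}}

```text
clock: 18.65
tool_pos: [0.5186, 0.2145, 0.1873]
tcp_rot: [-0.0, 0.806, 0.591, 0.002]
force: [0.2, -0.6, 0.2]
gripper_width: 0.0077
```

Run:
```python
from h import *
o=manip.get_obs();print(o["tool_pos"],o["tcp_rot"].round(4),o["force"],o["gripper_width"],o["joint_pos"].round(3))
f=grab("scene","s3");im=f["image"]
p=proj(f,o["tool_pos"])[0];x,y=map(int,p);a=cv2.resize(im[y-35:y+35,x-40:x+40,::-1],None,fx=5,fy=5,interpolation=cv2.INTER_CUBIC)
w=grab("wrist","w5");p2=proj(w,o["tool_pos"]+[0,0,.0])[0];print(p,p2);x,y=map(int,p2);print(x-40,y-35)
b=cv2.resize(w["image"][y-35:y+35,x-40:x+40,::-1],None,fx=5,fy=5,interpolation=cv2.INTER_CUBIC)
c=cv2.resize(im[200:250,345:402,::-1],None,fx=7,fy=5);c=cv2.resize(c,(a.shape[1],250))
d=b*0+0; cv2.imwrite("pics/k.png",np.hstack([a,b]))
g=cv2.cvtColor(im,cv2.COLOR_RGB2GRAY)
for q in([370,212],[388,224]):print(g[q[1]-2:q[1]+3,q[0]-2:q[0]+3].mean())
```

```text
[0.51864089 0.21454963 0.18728744] [-1.000e-04  8.064e-01  5.913e-01  1.500e-03] [ 0.24693201 -0.58709537  0.15960334] 0.00765224226974688 [-0.996  0.173  0.594  1.74  -0.102  1.257 -0.683]
[378.6478229  181.70238112] [253.91205424 233.3128995 ]
213 198
85.6
45.96
```

View pics/k.png

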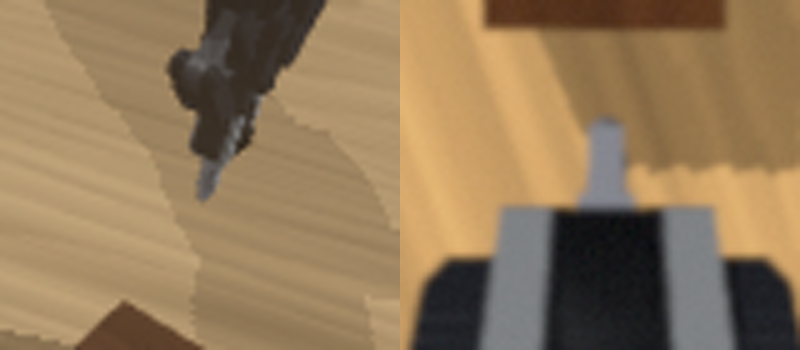

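The key is held upright and straight: blade tip at wrist pixel (254,222), on the gripper's centre line. That was the 12th and last picture. From here I'll check by numbers. Now carry the key to the lock and turn it in line with the slot.

{"name": "servo_tool", "arguments": {
  "rows": [
    [[-0.659,0.225,0,-0.83],[-0.659,0.225,0,-0.83],[-0.659,0.225,0,-0.83],[-0.659,0.225,0,-0.83],[-0.659,0.225,0,-0.83],[-0.659,0.225,0,-0.83],[-0.659,0.225,0,-0.83],[-0.659,0.225,0,-0.83],[-0.659,0.225,0,-0.83],[-0.659,0.225,0,-0.83],[-0.659,0.225,0,-0.83],[-0.659,0.225,0,-0.83]]
  ]
}}

```text
clock: 19.95
tool_pos: [0.5251, -0.1339, 0.1839]
tcp_rot: [-0.001, 0.082, 0.997, -0.0]
force: [0.4, 0.6, -0.6]
gripper_width: 0.0078
```

{"name": "servo_tool", "arguments": {
  "rows": [
    [[0,0,0,-0.128],[0,0,0,-0.128],[0,0,0,-0.128],[0,0,0,-0.128]]
  ]
}}

```text
clock: 20.35
tool_pos: [0.5255, -0.1339, 0.1846]
tcp_rot: [-0.001, -0.047, 0.999, -0.0]
force: [0.6, -0.1, -0.4]
gripper_width: 0.0079
```

```bash
cat > st.py <<'E'
from h import *
def st(kh=np.array([.5268,-.1335])):
    o=manip.get_obs();_,a,b,_=q=o["tcp_rot"];phi=np.arctan2(b*b-a*a,2*a*b);x=np.array([-np.sin(phi),np.cos(phi)]);y=np.array([np.cos(phi),np.sin(phi)])
    d=kh-o["tool_pos"][:2];print("pos",o["tool_pos"].round(4),"phi",np.degrees(phi).round(2),"q",q.round(4),"to kh tool mm",(x@d*1e3).round(2),(y@d*1e3).round(2),"F tool",(x@o["force"][:2]).round(1),(y@o["force"][:2]).round(1),"Fz",o["force"][2].round(1),"T",o["torque"].round(2),"w",o["gripper_width"].round(4),"t",o["clock"]);return o
if __name__=="__main__":st();print(manip.get_obs()["joint_pos"].round(2))
E
python3 st.py
```

```text
Traceback (most recent call last):
  File "st.py", line 5, in <module>
    if __name__=="__main__":st();print(manip.get_obs()["joint_pos"].round(2))
                            ~~^^
  File "st.py", line 4, in st
    d=kh-o["tool_pos"][:2];print("pos",o["tool_pos"].round(4),"phi",np.degrees(phi).round(2),"q",q.round(4),"to kh tool mm",(x@d*1e3).round(2),(y@d*1e3).round(2),"F tool",(x@o["force"][:2]).round(1),(y@o["force"][:2]).round(1),"Fz",o["force"][2].round(1),"T",o["torque"].round(2),"w",o["gripper_width"].round(4),"t",o["clock"]);return o
                                                                                                                                                                                                                                                                                            ^^^^^^^^^^^^^^^^^^^^^^^^
AttributeError: 'float' object has no attribute 'round'
```

```bash
sed -i 's/o\["gripper_width"\].round(4)/o["gripper_width"]/' st.py
cat > br.py <<'E'
from st import *
o=st();print(o["joint_pos"].round(2))
w=grab("wrist","w6");hsv=cv2.cvtColor(w["image"],cv2.COLOR_RGB2HSV)
c=proj(w,[.5268,-.1335,.101])[0];print("kh pred px",c);m=((hsv[...,1]>140)&(hsv[...,0]>15)&(hsv[...,0]<32)).astype(np.uint8)
M=np.zeros_like(m);x,y=map(int,c);M[y-30:y+30,x-30:x+30]=m[y-30:y+30,x-30:x+30]
cs,_=cv2.findContours(M,0,1);C=max(cs,key=cv2.contourArea);h=cv2.convexHull(C);e=cv2.fitEllipse(h);print("ellipse",e,cv2.boundingRect(h));k=ray(w,e[0],.101)[0];print("kh",k)
# dark slot
g=cv2.cvtColor(w["image"],cv2.COLOR_RGB2GRAY);F=np.zeros_like(m);cv2.fillConvexPoly(F,h,1);
d=((F>0)&(g<60)).astype(np.uint8);r,_=rect(d);print("slot",r,ray(w,r[0],.098)[0])
b=cv2.boxPoints(r);B=ray(w,b,.098)[:,:2];E=[B[1]-B[0],B[2]-B[1]];E=max(E,key=np.linalg.norm);print("slot len, az",np.linalg.norm(E),np.degrees(np.arctan2(E[1],E[0])))
E
python3 br.py
```

```text
pos [ 0.5255 -0.1339  0.1846] phi 95.36 q [-9.000e-04 -4.680e-02  9.989e-01 -0.000e+00] to kh tool mm -1.31 0.29 F tool -0.6 -0.2 Fz -0.4 T [ 0.03  0.01 -0.01] w 0.007883069062551606 t 20.35
[-0.46  0.14  0.69  1.79 -0.09  1.25  1.92]
kh pred px [254.87721167 189.10594882]
ellipse ((254.2751007080078, 188.59567260742188), (27.358078002929688, 29.043842315673828), 85.62025451660156) (240, 175, 29, 28)
kh [ 0.52639877 -0.13404454  0.101     ]Traceback (most recent call last):
  File "br.py", line 9, in <module>
    d=((F>0)&(g<60)).astype(np.uint8);r,_=rect(d);print("slot",r,ray(w,r[0],.098)[0])
                                          ~~~~^^^
  File "h.py", line 17, in rect
    cs=max(cv2.findContours(m.astype(np.uint8),0,1)[0],key=cv2.contourArea);return cv2.minAreaRect(cs),cs
ValueError: max() iterable argument is empty
```

{"name": "servo_tool", "arguments": {
  "rows": [
    [[-0.002,0,0.03,-0.018],[-0.002,0,0.06,-0.018],[-0.002,0,0.09,-0.018],[-0.002,0,0.115,-0.018],[-0.002,0,0.128,-0.018],[-0.002,0,0.128,-0.018],[-0.002,0,0.128,-0.018],[-0.002,0,0.128,-0.018]]
  ]
}}

```text
clock: 21.2
tool_pos: [0.5276, -0.1339, 0.1222]
tcp_rot: [0.001, -0.067, 0.998, -0.0]
force: [-0.2, -0.8, -1.2]
gripper_width: 0.0082
```

```bash
python3 st.py
```

```text
pos [ 0.5276 -0.1339  0.1222] phi 97.73 q [ 5.000e-04 -6.740e-02  9.977e-01 -1.000e-04] to kh tool mm 0.7 0.54 F tool 0.3 -0.8 Fz -1.2 T [ 0.03 -0.01  0.02] w 0.008204735845016806 t 21.2
[-0.43  0.2   0.68  1.86 -0.14  1.12  2.  ]
```

{"name": "servo_tool", "arguments": {
  "rows": [
    [[0.002,0,0,0],[0.002,0,0.008,0],[0.002,0,0.016,0],[0.002,0,0.02,0],[0.002,0,0.024,0],[0.002,0,0.028,0],[0.002,0,0.031,0],[0.002,0,0.034,0],[0.002,0,0.034,0]]
  ]
}}

```text
clock: 22.1
tool_pos: [0.526, -0.1339, 0.1044]
tcp_rot: [-0.0, -0.067, 0.998, -0.0]
force: [0.0, -0.1, -0.1]
gripper_width: 0.0078
```

```bash
python3 st.py
```

```text
pos [ 0.526  -0.1339  0.1044] phi 97.74 q [-1.000e-04 -6.750e-02  9.977e-01 -0.000e+00] to kh tool mm -0.85 0.32 F tool -0.0 -0.1 Fz -0.1 T [-0.02  0.01  0.03] w 0.007795692592281106 t 22.1
[-0.42  0.22  0.67  1.88 -0.16  1.09  2.02]
```

{"name": "servo_tool", "arguments": {
  "rows": [
    [[-0.001,0,0.002,0],[0.001,0,0.004,0],[-0.003,0,0.006,0],[0.001,0,0.008,0],[-0.003,0,0.01,0],[0.001,0,0.012,0],[-0.003,0,0.014,0],[0.001,0,0.016,0],[-0.003,0,0.018,0],[0.001,0,0.02,0],[-0.003,0,0.022,0],[-0.001,0,0.022,0]]
  ]
}}

```text
clock: 23.3
tool_pos: [0.5272, -0.1336, 0.0936]
tcp_rot: [0.0, -0.068, 0.998, 0.0]
force: [3.7, 0.7, 1.0]
gripper_width: 0.0077
```

```bash
python3 st.py
```

```text
pos [ 0.5272 -0.1336  0.0936] phi 97.75 q [ 5.000e-04 -6.760e-02  9.977e-01  0.000e+00] to kh tool mm 0.36 0.18 F tool -3.7 0.2 Fz 1.0 T [ 0.32 -0.7  -0.01] w 0.007658772262956985 t 23.3
[-0.42  0.24  0.67  1.89 -0.17  1.07  2.03]
```

{"name": "servo_tool", "arguments": {
  "rows": [
    [[-0.002,0,0.002,0],[0.002,0,0.004,0],[-0.002,0,0.006,0],[0.002,0,0.008,0],[-0.002,0,0.01,0],[0.002,0,0.012,0],[-0.002,0,0.014,0],[0.002,0,0.016,0],[-0.002,0,0.018,0],[0.002,0,0.02,0],[-0.002,0,0.021,0],[0,0,0.021,0]]
  ]
}}

```text
clock: 24.5
tool_pos: [0.5263, -0.1338, 0.0826]
tcp_rot: [-0.0, -0.067, 0.998, -0.0]
force: [4.7, -0.3, -2.5]
gripper_width: 0.0079
```

```bash
python3 st.py
```

```text
pos [ 0.5263 -0.1338  0.0826] phi 97.74 q [-4.000e-04 -6.750e-02  9.977e-01 -0.000e+00] to kh tool mm -0.56 0.26 F tool -4.6 -0.9 Fz -2.5 T [-0.17 -0.9  -0.03] w 0.007855642507387085 t 24.5
[-0.41  0.25  0.67  1.9  -0.18  1.05  2.03]
```

{"name": "servo_tool", "arguments": {
  "rows": [
    [[-0.003,0,0.001,0],[0.001,0,0.002,0],[-0.003,0,0.003,0],[0.001,0,0.004,0],[-0.001,0,0.004,0]]
  ]
}}

```text
clock: 25.0
tool_pos: [0.5268, -0.1338, 0.0809]
tcp_rot: [-0.0, -0.067, 0.998, 0.0]
force: [-2.1, -0.6, 1.0]
gripper_width: 0.0082
```

```bash
python3 st.py
```

```text
pos [ 0.5268 -0.1338  0.0809] phi 97.74 q [-1.000e-04 -6.750e-02  9.977e-01  1.000e-04] to kh tool mm 0.01 0.28 F tool 2.1 -0.3 Fz 1.0 T [-0.17  0.55 -0.04] w 0.00815964488871308 t 25.0
[-0.41  0.26  0.67  1.9  -0.18  1.04  2.04]
```

{"name": "servo_tool", "arguments": {
  "rows": [
    [[-0.002,0,0.001,0],[0.002,0,0.002,0],[-0.002,0,0.003,0],[0.002,0,0.004,0],[0,0,0.004,0]]
  ]
}}

```text
clock: 25.5
tool_pos: [0.5272, -0.1339, 0.0792]
tcp_rot: [0.0, -0.067, 0.998, -0.0]
force: [-3.3, -1.0, 3.0]
gripper_width: 0.0078
```

```bash
python3 st.py
```

```text
pos [ 0.5272 -0.1339  0.0792] phi 97.73 q [ 2.000e-04 -6.740e-02  9.977e-01 -0.000e+00] to kh tool mm 0.31 0.44 F tool 3.4 -0.5 Fz 3.0 T [-0.21  0.81 -0.01] w 0.0078091674554416545 t 25.5
[-0.41  0.26  0.67  1.9  -0.18  1.04  2.04]
```

{"name": "servo_tool", "arguments": {
  "rows": [
    [[-0.002,0,0.001,0],[0.002,0,0.002,0],[-0.002,0,0.003,0],[0,0,0.003,0]]
  ]
}}

```text
clock: 25.9
tool_pos: [0.5274, -0.1338, 0.0785]
tcp_rot: [0.0, -0.067, 0.998, 0.0]
force: [-3.2, 2.2, 11.4]
gripper_width: 0.0076
```

```bash
python3 st.py
```

```text
pos [ 0.5274 -0.1338  0.0785] phi 97.73 q [ 1.000e-04 -6.740e-02  9.977e-01  3.000e-04] to kh tool mm 0.55 0.34 F tool 2.8 2.6 Fz 11.4 T [ 0.26  0.76 -0.03] w 0.007625677499833009 t 25.9
[-0.41  0.26  0.66  1.9  -0.19  1.04  2.04]
```

{"name": "servo_tool", "arguments": {
  "rows": [
    [[-0.003,0,0.001,0],[0.001,0,0.001,0],[-0.003,0,0.001,0],[0.001,0,0.002,0],[-0.001,0,0.002,0]]
  ]
}}

```text
clock: 26.4
tool_pos: [0.5277, -0.1337, 0.0783]
tcp_rot: [0.0, -0.067, 0.998, 0.001]
force: [-12.7, 2.3, 25.2]
gripper_width: 0.008
```

```bash
python3 st.py
```

```text
pos [ 0.5277 -0.1337  0.0783] phi 97.72 q [ 2.000e-04 -6.730e-02  9.977e-01  6.000e-04] to kh tool mm 0.85 0.35 F tool 12.3 4.0 Fz 25.2 T [0.41 2.98 0.01] w 0.008005826221303138 t 26.4
[-0.41  0.26  0.66  1.9  -0.19  1.04  2.04]
```

Force now rises steeply with no travel, which looks like a hard stop. The height is 3 mm below my prediction, so I'll check numerically in the wrist image whether any blade still shows above the brass.

Run:
```python
from h import *
w=grab("wrist","w7");im=w["image"];o=manip.get_obs();t=o["tool_pos"]
hsv=cv2.cvtColor(im,cv2.COLOR_RGB2HSV)
def cl(h):
    H,S,V=map(int,h)
    if V<50:return "#"
    if S>120 and 10<H<35:return "Y" if V>150 else "y"
    return "s" if V>150 else "m" if V>110 else "-"
print("rows of kh face / shoulder bottom near edge:")
x=np.array([-.991,-.131])
for nm,d,z in(("brass near edge",.013,.101),("shoulder near bottom",.007,.101),("shoulder near top",.007,.107),("blade edge at .105",.005,.105),("bl .110",.005,.11)):
    print(nm,proj(w,[.5268+x[0]*d,-.1337+x[1]*d,z])[0].round(1))
for n,r0,r1 in(("w7",196,244),):
    for r in range(r0,r1):print(r,"".join(cl(hsv[r,c]) for c in range(228,282)))
h5=cv2.cvtColor(np.load("w5.npz")["image"],cv2.COLOR_RGB2HSV)
print("w5")
for r in range(218,244):print(r,"".join(cl(h5[r,c]) for c in range(228,282)))
```

```text
rows of kh face / shoulder bottom near edge:
brass near edge [255.3 227.9]
shoulder near bottom [255.2 238.6]
shoulder near top [255.2 244.3]
blade edge at .105 [255.2 245.9]
bl .110 [255.2 251. ]
196 ssssssssssssssssssssssssssssssssssssssssssssssssssssss
197 ssssssssssssssssssssssssssssssssssssssssssssssssssssss
198 ssssssssssssssssssssssssssssssssssssssssssssssssssssss
199 ssssssssssssssssssssssssssssssssssssssssssssssssssssss
200 sssssssssssssssssssssssssmssssssssssssssssssssssssssss
201 sssssssssssssssssssssmmmmmmmmmmmssssmssssmssssssssssss
202 mmmsmsmmmmmmsmmsmssmmmmmmmmmmmmmmmmmmmmmmmmmmmmsssssss
203 mmmmmmmmmmmmmmmmmmmmmm----------m-mmmmmmmmmm-mmmmmmmmm
204 mmmmmmm---m-mmmmmmmmmmmmmmm-----mmmmmmmmmmmmm-mmmmmmmm
205 mmmmmmmmmmmmmmmmmmmmmmmmmmmmmmmmmmmmmmmmmmmmmmmmmmmmmm
206 ssssssssssssssssssssssssssssssssssssssssssssssssssssss
207 ssssssssssssssssssssssssssssssssssssssssssssssssssssss
208 ssssssssssssssssssssssssssssssssssssssssssssssssssssss
209 ssssssssssssssssssssssssssssssssssssssssssssssssssssss
210 ssssssssssssssssssssssssssssssssssssssssssssssssssssss
211 ssssssssssssss
[... 2765 characters left out ...]
YYYYYYYYYYYYYYYYYYssmmmmmmmsYYYYYYYYYYYYYYYYYYYYYYY
233 YYYYYYYYYYYYYYYYYYYYYssmmmmmmmsYYYYYYYYYYYYYYYYYYYYYYY
234 YYYYYYYYYYYYYYYYYYYYYssmmmmmmmssYYYYYYYYYYYYYYYYYYYYYY
235 YYYYYYYYYYYYYYYYYYYYsssmmmmmmmssYYYYYYYYYYYYYYYYYYYYYY
236 YYYYYYYYYYYYYYYYYYYYsssmmmmmmmsssYYYYYYYYYYYYYYYYYYYYY
237 YYYYYYYYYYYYYYYYYYYsssmmmmmmmmmssYYYYYYYYYYYYYYYYYYYYY
238 YYYYYssssssssssYYYYssmmmmmmmmmmmsYYYYYssssssssssYYYYYY
239 YYYYsssmmmmmsssmmyymm-----------mmyymmmmmmsssssssYYYYY
240 YYYYssmmmmmmmmm-----------------------mmmmmmmmmssYYYYY
241 YYYssmmmmmmmmmm-#####################-mmmmmmmmmssYYYYY
242 YYYssmmmmmmmmm--#####################--mmmmmmmmmssYYYY
243 YYYssmmmmmmmmm--#####################--mmmmmmmmmssYYYY
```

The image fits a home key: brass edge at row 228 (predicted 227.9), and the 13 px wide shoulder meets the brass at row 237 (home 238.6) with no blade in between. Now I ease the load and turn.

{"name": "servo_tool", "arguments": {
  "rows": [
    [[0.001,0,-0.002,0],[0.001,0,-0.002,0.05],[0.001,0,-0.002,0.1],[0.001,0,-0.002,0.15],[0.001,0,-0.002,0.2],[0.001,0,-0.002,0.25],[0.001,0,-0.002,0.3],[0.001,0,-0.002,0.35],[0.001,0,-0.002,0.4],[0.001,0,-0.002,0.4]]
  ]
}}

```text
clock: 27.45
tool_pos: [0.5273, -0.1341, 0.0786]
tcp_rot: [0.0, 0.346, 0.938, 0.0]
force: [-6.2, 0.5, 14.2]
gripper_width: 0.0076
```

```bash
python3 st.py
```

```text
pos [ 0.5273 -0.1341  0.0786] phi 49.51 q [1.000e-04 3.460e-01 9.382e-01 1.000e-04] to kh tool mm 0.79 0.14 F tool 5.0 -3.6 Fz 14.2 T [ 0.02  1.46 -0.02] w 0.007581760362096488 t 27.45
[-0.53  0.29  0.81  1.91 -0.24  1.04  1.25]
```

{"name": "servo_tool", "arguments": {
  "rows": [
    [[0.001,-0.001,0,0.05],[0.001,-0.001,0,0.1],[0.001,-0.001,0,0.15],[0.001,-0.001,0,0.2],[0.001,-0.001,0,0.25],[0.001,-0.001,0,0.3],[0.001,-0.001,0,0.34],[0.001,-0.001,0,0.37],[0.001,-0.001,0,0.39],[0.001,-0.001,0,0.4],[0.001,-0.001,0,0.4]]
  ]
}}

```text
clock: 28.55
tool_pos: [0.5266, -0.1345, 0.0786]
tcp_rot: [0.0, 0.697, 0.717, 0.0]
force: [-6.4, -0.9, 14.1]
gripper_width: 0.0077
```

```bash
python3 st.py
```

```text
pos [ 0.5266 -0.1345  0.0786] phi 1.67 q [2.000e-04 6.967e-01 7.174e-01 1.000e-04] to kh tool mm 0.99 0.21 F tool -0.7 -6.4 Fz 14.1 T [-0.15  1.38  0.05] w 0.007737445866109488 t 28.55
[-0.66  0.34  0.99  1.91 -0.32  1.06  0.49]
```

{"name": "servo_tool", "arguments": {
  "rows": [
    [[0,0,0,0.008],[0,0,0,0.017],[0,0,0,0.017],[0,0,0,0.017]]
  ]
}}

```text
clock: 28.95
tool_pos: [0.5266, -0.1345, 0.0785]
tcp_rot: [0.0, 0.709, 0.705, 0.0]
force: [-5.7, -0.3, 14.5]
gripper_width: 0.0077
```

```bash
python3 st.py
```

```text
pos [ 0.5266 -0.1345  0.0785] phi -0.32 q [1.000e-04 7.091e-01 7.051e-01 1.000e-04] to kh tool mm 1.01 0.24 F tool -0.4 -5.7 Fz 14.5 T [-0.09  1.43  0.06] w 0.0077250758042085605 t 28.95
[-0.67  0.34  0.99  1.91 -0.33  1.06  0.46]
```

{"name": "servo_tool", "arguments": {
  "rows": [
    [[0,0,0,0.008],[0,0,0,0.017],[0,0,0,0.017],[0,0,0,0.017]]
  ]
}}

```text
clock: 29.35
tool_pos: [0.5265, -0.1345, 0.0786]
tcp_rot: [0.0, 0.722, 0.692, 0.0]
force: [-6.4, -0.1, 14.9]
gripper_width: 0.0077
```

```bash
python3 st.py
```

```text
pos [ 0.5265 -0.1345  0.0786] phi -2.36 q [1.000e-04 7.215e-01 6.924e-01 1.000e-04] to kh tool mm 0.98 0.22 F tool -0.4 -6.4 Fz 14.9 T [-0.07  1.45  0.07] w 0.00774796585522391 t 29.35
[-0.67  0.34  1.    1.91 -0.33  1.06  0.43]
```

{"name": "servo_tool", "arguments": {
  "rows": [
    [[0,0,0,0.008],[0,0,0,0.017],[0,0,0,0.025],[0,0,0,0.025],[0,0,0,0.025]]
  ]
}}

```text
clock: 29.85
tool_pos: [0.5264, -0.1344, 0.0786]
tcp_rot: [-0.0, 0.739, 0.673, 0.0]
force: [-6.2, 0.1, 15.1]
gripper_width: 0.0078
```

```bash
python3 st.py
```

```text
pos [ 0.5264 -0.1344  0.0786] phi -5.35 q [-0.      0.7394  0.6733  0.    ] to kh tool mm 0.97 0.28 F tool -0.5 -6.2 Fz 15.1 T [-0.05  1.61  0.2 ] w 0.007797054263590549 t 29.85
[-0.68  0.35  1.01  1.91 -0.34  1.06  0.38]
```

{"name": "servo_tool", "arguments": {
  "rows": [
    [[0,0,0,0.008],[0,0,0,0.017],[0,0,0,0.017],[0,0,0,0.017]]
  ]
}}

```text
clock: 30.25
tool_pos: [0.5264, -0.1344, 0.0786]
tcp_rot: [-0.0, 0.751, 0.66, 0.0]
force: [-7.6, 0.7, 15.5]
gripper_width: 0.0078
```

```bash
python3 st.py
```

```text
pos [ 0.5264 -0.1344  0.0786] phi -7.39 q [-1.000e-04  7.512e-01  6.601e-01  0.000e+00] to kh tool mm 0.95 0.28 F tool -0.3 -7.7 Fz 15.5 T [0.01 1.69 0.27] w 0.007825283811841005 t 30.25
[-0.69  0.35  1.02  1.92 -0.34  1.06  0.35]
```

The torque climbed from 0.07 (the spring) to 0.27 N m over the last few degrees, so the plug is at its stop. I'll hold briefly, check it is steady, and hand in.

{"name": "servo_tool", "arguments": {
  "rows": [
    [[0,0,0,0],[0,0,0,0],[0,0,0,0],[0,0,0,0],[0,0,0,0],[0,0,0,0],[0,0,0,0],[0,0,0,0]]
  ]
}}

```text
clock: 31.05
tool_pos: [0.5264, -0.1344, 0.0786]
tcp_rot: [-0.0, 0.751, 0.66, 0.0]
force: [-7.6, 0.5, 15.7]
gripper_width: 0.0077
```

Run:
```python
from st import *
st()
w=grab("wrist","w8");kh=np.array([.5268,-.1337]);u=np.array([-.131,.991])
g=cv2.cvtColor(w["image"],cv2.COLOR_RGB2GRAY)
print("expected px plate edge / rib -y edge if fully open",proj(w,[np.r_[kh+u*.028,.104],np.r_[kh+u*.059,.117]]).round(1))
print([int(v) for v in g[150:245,300]][::2])
hsv=cv2.cvtColor(w["image"],cv2.COLOR_RGB2HSV)
for r in range(226,243):print(r,"".join("#" if h[2]<50 else "Y" if h[1]>120 else "s" for h in hsv[r,228:282]))
from plant import close_job
print(close_job())
```

```text
pos [ 0.5264 -0.1344  0.0786] phi -7.39 q [-1.000e-04  7.512e-01  6.601e-01  0.000e+00] to kh tool mm 0.98 0.31 F tool -0.5 -7.6 Fz 15.7 T [0.02 1.69 0.25] w 0.007724522217750227 t 31.05
expected px plate edge / rib -y edge if fully open [[238.4 204.4]
 [216.5 148.2]]
[125, 125, 125, 123, 125, 124, 123, 124, 124, 126, 124, 124, 125, 125, 126, 124, 124, 124, 124, 124, 122, 121, 121, 121, 121, 123, 123, 125, 123, 123, 125, 124, 123, 123, 124, 124, 123, 118, 119, 131, 137, 145, 157, 158, 161, 161, 161, 160]
226 ssssssssssssssssssssssssssssssssssssssssssssssssssssss
227 ssssssssssssssssssssssssssssssssssssssssssssssssssssss
228 ssssssssssssssssssssssssssssssssssssssssssssssssssssss
229 sssssssssssssssssssssssssYYsssssssssssssssssssssssssss
230 ssssssssssssssssssYYYYYYYYYYYYYYYsssssssssssssssssssss
231 sssssssssssssssYYYYYYYYYYYYYYYYYYYYYYsssssssssssssssss
232 sssssssssssssYYYYYYYYYYYYYYYYYYYYYYYYYYsssssssssssssss
233 ssssssssssssYYYYYYYYYYYYYYYYYYYYYYYYYYYYssssssssssssss
234 ssssssssssYYYYYYYYYYYYYYYYYYYYYYYYYYYYYYYYssssssssssss
235 sssssssssYYYYYYYYYYYYYYYYYYYYYYYYYYYYYYYYYYsssssssssss
236 ssssssssYYYYYYYYYYYYYYYYYYYYYYYYYYYYYYYYYYYYssssssssss
237 sssssssYYYYYYYYYYYYYYssssssssssYYYYYYYYYYYYYYsssssssss
238 sssssssYYYYYYYYYYYYYssssssssssssYYYYYYYYYYYYYsssssssss
239 ssssssssssssssssYYYsssssssssssssYYYYYsssssssssssssssss
240 sssssssssssssssss###ssssssssssss#Y##ssssssssssssssssss
241 sssssssssssssssss###################ssssssssssssssssss
242 sssYssssssssssss#####################sssssssssssssssss
the job is handed in; nothing more can be done
None
```

The lock is turned to its stop, and I handed the job in at 31 s with the gripper still holding the round-headed key home and turned. I opened the cover, took the key from its block, rocked it down into the lock and turned it clockwise. The mug, canister, pill bottle and square-headed key should be untouched, but I didn't photograph them again at the end.

**Last checks**
- **Cover:** when I looked after opening it, its edge was 28.8 mm from the keyhole, against 28 mm for fully open. The check I ran on the last picture didn't settle this again.
- **Key home:** the shoulder meets the brass with no blade showing, and the downward push holds steady at about 15.7 N.
- **Turn:** the hand has turned about 105° where 98° was expected. The torque rose from about 0.07 N m, the lock's spring, to 0.25–0.27 N m and stayed there. I take this as the stop plus a few degrees of give in the grip; no picture shows the lock's own angle.

**What disagreed**
- **Fingertips:** the closed fingertips end about 24 mm short of the reported tool point, which I found by touching the lid. My first attempt to push the cover passed over the rib without moving it.
- **Home height:** the key stopped about 3 mm lower than I predicted from where I gripped it. I relied on the camera and the force there.
- **Gripper reading:** it shows about 7.7 mm on a head stated to be 9 mm thick. The grip stayed firm throughout.

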